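# Clamp the glued pack in a one-hand bar clamp and hold it up

### The job

The white pack's end flaps have just been glued: take it off the brown pack and lay it flat on the desk between the jaws of the bar clamp, flaps to the jaws. Then pump the clamp's orange trigger, full squeezes with full releases, until the sprung pad on the far jaw is pressed about half-way in; one squeeze too many crushes the pack. Keep the trigger squeezed, lift the clamp by its grip with the pack in it well clear of the desk, so that nothing sticks, and finish holding it up there, without disturbing the cups, the tape roll or the marker.

Things in the scene. Friction and masses are not known exactly. Their poses are not given: they have to be found in the camera images.
- clamp: one-hand bar clamp, black, orange trigger, steel bar; 0.38 kg, loose, lying on its side; 310 mm long, 30 mm high. Origin on its underside, under the grip. Own x: from the grip across the bar to the jaws; own y: along the bar from its tail to the far jaw; z up. Bar at x = 39 to 57 mm. Being loose, it slides a little on the desk until both fingers bear
- clamp_grip (a point): middle of the grip, clamp (0, 0, 15) mm. Handle: x = -50 to 30 mm, outer face at y = -21 mm; trigger: x = -26 to 27 mm, on the +y side; both 26 to 30 mm high. Two fingers from above squeeze them together along y. Over both: 42 mm squeezed home (y = -21 to +21 mm), about 68 mm released. The housing begins at x = 28 mm
- near_jaw (a point): middle of the near jaw's flat rubber face, clamp (116, 42, 15) mm; the face looks along clamp +y, is 42 mm wide (x) and 3 to 27 mm above the desk; fixed to the handle's housing. A pack laid centred here leaves 31 mm of free desk between its side and the bar
- pad_face (a point): middle of the far jaw's sprung pad, 38 mm wide, 24 mm high, looking along clamp -y to the near jaw; it moves with the bar and when pressed in. Free, it stands 11 mm out from its jaw on two steel pins with a coil spring; about half-way in is right for the pack
- clamp_trigger (a joint): rad: 0 released (its spring returns it), 0.36 squeezed home on its stop (to 0.38 in a hard grip). Each full squeeze pulls the far jaw 6 mm in (the first 2 to 8), a catch holds it; under 1 mm is given back on release. A half squeeze or half release misses the next tooth. Takes 3 to 10 N at the fingers; once home, a harder grip goes into the stop, not the pack
- clamp_bar (a joint): how far the bar is pulled in, m, 0 to 0.055. The free pad's face is at clamp y = 0.1566 minus this; the opening between the jaw faces is 0.1146 minus this
- clamp_pad (a joint): how far the sprung pad is pressed in, m: 0 free, 0.012 bottomed. It presses with 2 N plus 0.8 N per mm. With the white pack in the jaws and the trigger home, successive squeezes give about 0.5 to 2, then 6.5 (right), then 12 mm (crushed)
- white_pack: white carton 56 mm (own x) by 85 mm (own y) by 28 mm high, 70 g, loose; origin at the middle of its underside. Its glued flaps are the two 56 mm wide ends at own y = +-42.5 mm; take it across the 56 mm. At the start it lies on the brown pack, its underside about 37 mm above the desk
- brown_pack: brown carton 66 x 105 x 34 mm, heavy, does not move; stands on the 3 mm dark mat at the right
- cup_stack: stack of white paper cups, 92 mm wide, 123 mm high, loose, on the mat at the right; leave alone
- tape_roll: flat roll of tape, 100 mm wide, 25 mm high, loose, at the back; leave alone
- marker: white marker with green cap lying on the blue notebook at the back, loose; leave alone

How it is judged:
On the way, in this order (a step that is already met when the one before it is completed fails the run):
1. the white pack lies flat on the desk between the clamp's jaws, its ends to the jaws, let go, the pad still free (x of white_pack in the frame of clamp between 0.098 and 0.134 m and y of white_pack in the frame of clamp between 0.08 and 0.115 m and angle between the y axis of white_pack and the y axis of clamp, either way round below 0.2 rad and height (world z) of white_pack below 0.008 m and angle between white_pack's own z axis and vertical below 0.1 rad and value of joint clamp_pad below 0.0015 m and value of joint clamp_trigger below 0.2 rad and contact force between the fingers and white_pack below 0.3 N), for 0.2 s.
2. a full squeeze of the trigger with the pad still free (value of joint clamp_trigger above 0.32 rad and value of joint clamp_pad below 0.0015 m), for 0.05 s.
3. the trigger released again (value of joint clamp_trigger below 0.06 rad), for 0.05 s.
4. the trigger squeezed home and the pad pressed about half-way in by the pack, still on the desk (value of joint clamp_trigger above 0.32 rad and value of joint clamp_pad between 0.004 and 0.01 m and height (world z) of white_pack below 0.02 m), for 0.2 s.
At the end, for the whole second after the job is handed in: Held still in the air by its grip: clamp over 40 mm and the middle of the pack's underside over 50 mm above the desk, pack between the jaws (within 26 mm of their middle line), trigger home (over 0.32 rad), pad pressed in 4 to 10 mm, fingers on the clamp, not on the pack (height (world z) of white_pack above 0.05 m and height (world z) of clamp above 0.04 m and x of white_pack in the frame of clamp between 0.09 and 0.142 m and y of white_pack in the frame of clamp between 0.08 and 0.09 m and value of joint clamp_trigger above 0.32 rad and value of joint clamp_pad between 0.004 and 0.01 m and contact force between the fingers and clamp above 2 N and contact force between the fingers and white_pack below 0.3 N and linear speed of white_pack below 0.05 m/s); the arm keeps its last pose, push and grip.
It fails at once if the pack is crushed: the sprung pad is pressed in by more than 10.5 mm (value of joint clamp_pad above 0.0105 m).
It fails at once if the cups, the tape roll or the marker are moved by more than 3 cm (distance of any of cup_stack, tape_roll, marker from where it was at the start of the episode above 0.03 m).
It also fails if it takes over 54 s, if anything falls off the work surface, if the arm or the gripper's body presses on something with over 40 N, if the wrist force passes 120 N, or if a joint passes its speed limit or range.

### The arm

A 7-joint arm with a two-finger parallel gripper is mounted at the origin on a cart in front of the work surface, level with it; the furniture and walls round the work are solid. World frame = base frame: x ahead of the robot, y to its left, z up, the work surface at z = 0. Lengths are in m, angles in rad, forces in N, time in s.
With the tool pointing down it reaches from about 0.425 to 0.825 m from the base axis. Payload 3.6 kg.
Tool frame: the origin (TCP) lies midway between the tips of the shut fingers; the grasp point (between the pads) lies 19 mm behind it; z points along the fingers, y is the line along which they close (so a half turn about z gives the same grasp; the last joint's range is limited). The gripper opens to 85 mm and grips with 20 to 120 N. Pads are 22 mm wide; open, the fingers measure 114 mm over their backs; the gripper's body (76 mm by 85 mm) begins 54 mm behind the grasp point. The pads swing forward as they close: fully open they stand 13 mm farther back than shut.
Start: joints at [-1.141, 0.615, -0.013, 1.423, 0.008, 1.103, -0.04], TCP at [0.286, 0.584, 0.231] pointing down, gripper open.
Joint ranges: [-3.12, 3.12], [-0.3, 2.06], [-1.34, 1.32], [0.26, 2.42], [-1.36, 4.5], [0.01, 1.98], [-2.84, 2.84]. Speed limits (rad/s): [2.79, 2.79, 3.14, 3.14, 3.14, 3.14, 3.14].

### API

Orientations are given as a unit quaternion [w, x, y, z].
In Python, from rig import monitor, viewer, r gives the robot as it stands.
- The arm moves only by the tool servo_tool, never from a script. Its argument "increments" is a list of rows, each a list of 7 numbers: the shift along the world's x, y, z as a fraction of full scale, then the turn, a rotation vector about the world's x, y, z as a fraction of full scale, then the gripper command: -1 is fully open, 1 is shut, values between are in proportion. A call has exactly 5 rows; each row shifts and turns the commanded pose from where the row before left it; what a row does not reach is not made up. Full scale, the value 1, is 30 mm for a shift and 6 degrees for a turn. A row lasts 1/12 s, in which the tool goes at most 41.7 mm and 7.16 degrees, less where a joint would pass 70% of its speed; a pose out of reach is approached as far as the arm can. A call with a number of a shift or a turn outside -1 to 1 is refused whole. A call with a gripper value outside its range is refused whole. The fingers move at their own pace and stop on an object; "squeeze" is the grip in N (left out, the last holds). Time passes only in rows, so rows that do not move let the fingers close, or fill a call up. It gives the time, the measured TCP pose, the force, the opening and the grip force at its end, in the units of the state.
- monitor.read_state(): the state, without advancing time (a new reading comes with each control period).
- viewer.snapshot(name): name is "scene" or "top"; returns the picture (400x640x3 uint8, red, green, blue); there is no depth.
- viewer.get_calibration(name): a dict with "vfov" (degrees; the focal length in pixels is half the picture's height over the tangent of half this angle, whatever the lens; pixels are square), "cx", "cy" (the principal point, pixels), "dist" ([k1, k2, p1, p2, k3] as OpenCV has them; the pictures are not rectified), "R" (3x3) and "t" (3): a world point X has camera coordinates R X + t. Camera axes: x right, y down, z forward; pixel columns grow to the right and rows downward; lengths in m; the calibration is good to about 2 mm. A picture is of the moment at which its call begins. get_calibration takes no time and is no camera call.
- r.job_done(): hands the job in; it is judged then, once.
The state is a dict: "time": time; "joint_pos": joint angles; "qvel": joint speeds; "joint_efforts": joint torques, N m; "ee_pos": TCP position; "ee_rot": TCP orientation; "wrist_force": force on the tool from outside, world axes, zero at the start; "torque": the same for the moment, N m; "finger_gap": finger opening in m; "gripper_force": force on a finger pad.
Only numpy, scipy, OpenCV 4.12 (cv2) and the standard library are available. Lean on these libraries where they do the work, as an engineer would, in place of code of your own. Each camera call takes 0.05 s, during which the arm holds its last target. There are 200 camera calls.

## Working session

There is one attempt and no reset: what is moved stays moved. The work goes in short steps, Python scripts to look and compute and a tool call to move; the robot and the scene stay as the last step left them, time stands still between calls to the robot, and variables do not carry over. Pictures are saved under pics/ and viewed, at most 10 in all, crops included, and the job is handed in when it is done.

Besides the shell and the picture viewer there is one more tool, called as a command line: name --pt "numbers of a row" for each row, then --argument value for the rest. servo_tool: Moves the arm, as the interface text tells. Shift numbers are shares of 30 mm and turn numbers shares of 6 degrees, none past 1 either way. Its arguments: {"type":"object","properties":{"increments":{"type":"array"},"squeeze":{"type":"number"}},"required":["increments"]}

```bash
mkdir -p pics; cat > h.py <<'E'
import numpy as np, cv2
from rig import monitor, viewer, r
def K(c,shape=(400,640)):
    f=shape[0]/2/np.tan(np.radians(c['vfov'])/2)
    return np.array([[f,0,c['cx']],[0,f,c['cy']],[0,0,1.]])
def ray(name,px,z):
    c=viewer.get_calibration(name);R=np.array(c['R']);t=np.array(c['t'])
    u=cv2.undistortPoints(np.array(px,float).reshape(-1,1,2),K(c),np.array(c['dist'],float)).reshape(-1,2)
    d=np.c_[u,np.ones(len(u))]@R; o=-R.T@t
    s=(np.broadcast_to(z,len(u))-o[2])/d[:,2]
    return o+d*s[:,None]
def proj(name,X):
    c=viewer.get_calibration(name)
    return cv2.projectPoints(np.array(X,float).reshape(-1,1,3),cv2.Rodrigues(np.array(c['R']))[0],np.array(c['t'],float),K(c),np.array(c['dist'],float))[0].reshape(-1,2)
def snap(name,fn):
    im=viewer.snapshot(name); cv2.imwrite('pics/'+fn,im[:,:,::-1]); return im
E
python3 - <<'E'
from h import *
print(monitor.read_state())
for n in('top','scene'):
    snap(n,n+'0.png');c=viewer.get_calibration(n);R=np.array(c['R']);print(n,-R.T@np.array(c['t']),R[2],c['vfov'],c['dist'])
E
```

```text
{'time': 0.0, 'joint_pos': array([-1.14152723,  0.61593123, -0.01262725,  1.42491912,  0.00813221,
        1.10339959, -0.04039824]), 'qvel': array([ 8.67830396e-04,  1.67777216e-03, -5.66596772e-04, -4.34250097e-04,
        1.32152655e-03, -8.65849510e-06,  3.80653981e-04]), 'joint_efforts': array([ 2.69630546e-04, -4.69214630e+01,  2.58985916e-01, -1.71030718e+01,
        9.83371778e-03,  9.56054806e-03,  3.44588315e-06]), 'ee_pos': array([0.28575342, 0.58295755, 0.23012363]), 'ee_rot': array([-2.64672593e-04,  2.25872336e-01,  9.74156039e-01, -1.27611994e-03]), 'wrist_force': array([-0.50109053,  0.88761583, -0.04526073]), 'torque': array([ 0.0317643 , -0.01295274,  0.0095891 ]), 'gripper_force': 0.0, 'finger_gap': 0.08528399137142642}
top [ 0.31666768 -0.0756687   1.14079935] [ 0.225678   -0.02602146 -0.97385436] 49.55687962442376 [0.01171586 0.         0.         0.         0.        ]
scene [ 0.02253966 -0.4892732   0.80628621] [ 0.54195464  0.38778996 -0.74558978] 56.29122811473665 [0.01310695 0.         0.         0.         0.        ]
```

View pics/top0.png

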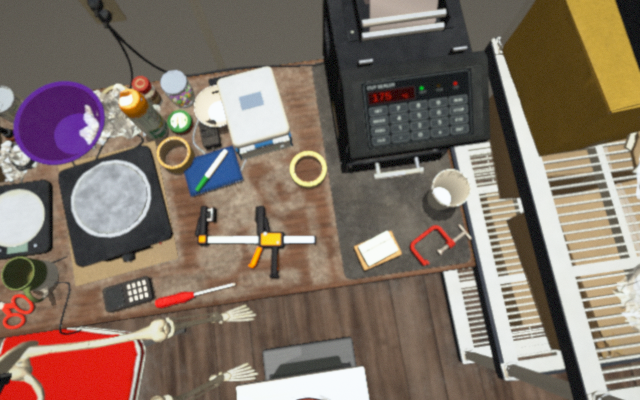

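View pics/scene0.png

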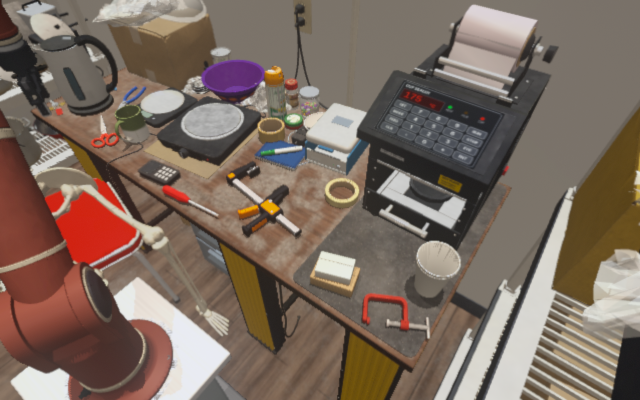

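The top view shows the clamp at about (205-315, 207-277) with the grip below the bar near (265,260), the white pack on the brown one at (378,249), and the tape at (308,169). I'll enlarge it to measure.

```bash
python3 - <<'E'
import cv2
a=cv2.imread('pics/top0.png');b=cv2.imread('pics/scene0.png')
x=cv2.resize(a[195:290,180:340],None,fx=5,fy=5,interpolation=cv2.INTER_CUBIC)
cv2.imwrite('pics/c1.png',x)
p=cv2.resize(a[220:280,345:415],None,fx=5,fy=5,interpolation=cv2.INTER_CUBIC)
q=cv2.resize(b[240:300,300:370],None,fx=5,fy=5,interpolation=cv2.INTER_CUBIC)
cv2.imwrite('pics/c2.png',cv2.hconcat([p,q]))
from h import *
print(ray('top',[[270,240],[265,262],[205,240],[315,240],[378,249],[165,350]],0.015).round(3))
E
```

```text
[[ 0.492  0.033  0.015]
 [ 0.438  0.053  0.015]
 [ 0.517  0.202  0.015]
 [ 0.475 -0.083  0.015]
 [ 0.428 -0.242  0.015]
 [ 0.259  0.323  0.015]]
```

View pics/c1.png

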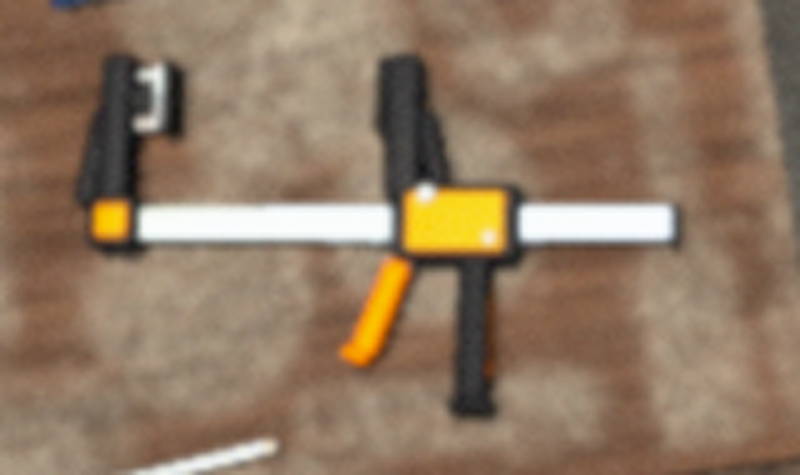

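View pics/c2.png

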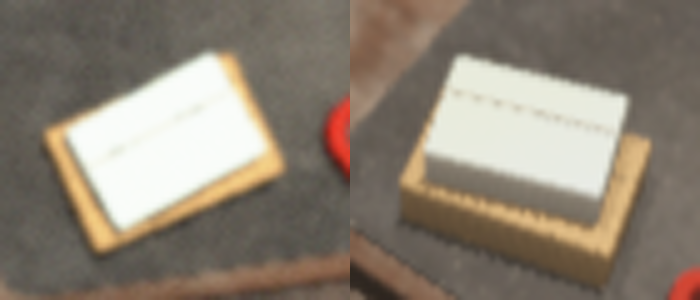

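The clamp crop shows the bar at rows 205-242, the near-jaw face at column 380, the pad face at about 182 (rows 65-135), and the handle's outer face at about 490. The pack crop gives the white top's four corners in both views.

```bash
python3 - <<'E'
from h import *
from scipy.optimize import least_squares
f=lambda p,o:(np.array(p,float)+.5)/5-.5+np.array(o)
c=lambda pts,z:ray('top',f(pts,(180,195)),z)
bar=c([[145,223.5],[385,223.5],[525,223.5],[665,223.5]],.02)
nj=c([[380,62],[381,130]],.028);pad=c([[183,65],[181,133]],.026)
ho=c([[490,275],[492,400]],.03);he=c([[473,413]],.03)
def loc(p,P):
    d=P[:,:2]-p[:2];s,k=np.sin(p[2]),np.cos(p[2]);return np.c_[d@[k,s],d@[-s,k]]
def res(p):
    return np.r_[loc(p,bar)[:,0]-.048,loc(p,nj)[:,1]-.042,loc(p,pad)[:,1]-.1566,loc(p,ho)[:,1]+.021,loc(p,he)[:,0]+.05]
s=least_squares(res,[.44,.05,-.14]);p=s.x
print('clamp',p.round(4),np.degrees(p[2]),(res(p)*1e3).round(1))
print('pad x',loc(p,pad).round(4))
k,si=np.cos(p[2]),np.sin(p[2]);R=np.array([[k,-si],[si,k]])
for q in [(0,0),(116,99),(0,40),(116,42)]: print(q,(p[:2]+R@np.array(q)/1e3).round(4))
def pk(A):
    ctr=A.mean(0); l=[np.linalg.norm(A[i]-A[(i+1)%4]) for i in range(4)]
    m=((A[1]-A[0])+(A[2]-A[3]))/2
    n=((A[0]-A[3])+(A[1]-A[2]))/2
    print('pack',ctr.round(4),np.array(l).round(4),np.degrees(np.arctan2(m[1],m[0])),np.degrees(np.arctan2(n[1],n[0])))
pk(ray('top',f([[65,128],[212,50],[268,152],[120,230]],(345,220)),.065))
pk(ray('scene',f([[108,57],[278,95],[255,195],[75,152]],(300,240)),.065))
E
```

```text
clamp [ 0.4451  0.0345 -0.1629] -9.332806169857387 [-2.4 -0.5  0.7  1.8  4.5  2.2 -6.  -7.5  5.1  1.7  0.4]
pad x [[0.129  0.1506]
 [0.0926 0.1491]]
(0, 0) [0.4451 0.0345]
(116, 99) [0.5756 0.1134]
(0, 40) [0.4516 0.074 ]
(116, 42) [0.5663 0.0571]
pack [ 0.4267 -0.2346  0.065 ] [0.0841 0.0573 0.0837 0.0567] -70.84639492263649 18.68187469891825
pack [ 0.4263 -0.2384  0.065 ] [0.0828 0.0552 0.0845 0.0547] -69.05362074719022 20.909114701393673
```

```bash
cat >> h.py <<'E'
def box(p,x0,x1,y0,y1,z0,z1):
    k,s=np.cos(p[2]),np.sin(p[2])
    return [[p[0]+k*x-s*y,p[1]+s*x+k*y,z] for z in(z0,z1) for x,y in((x0,y0),(x1,y0),(x1,y1),(x0,y1))]
def draw(name,im,boxes,roi,f,out=None):
    x0,y0,x1,y1=roi
    g=cv2.resize(im[y0:y1,x0:x1],None,fx=f,fy=f,interpolation=cv2.INTER_CUBIC)
    for b,col in boxes:
        q=(((proj(name,b)-[x0,y0])+.5)*f-.5).round().astype(int)
        for z in(0,4):
            cv2.polylines(g,[q[z:z+4]],True,col if z else tuple(v//2 for v in col),1)
    return g
E
python3 - <<'E'
from h import *
p=[.4442,.0385,-.157];d=.009
B=[(box(p,.039,.057,-.08,.16-d,.01,.02),(255,0,0)),(box(p,-.05,.03,-.021,-.008,0,.03),(0,255,0)),(box(p,.095,.137,.03,.042,.003,.027),(0,255,255)),(box(p,.097,.135,.1566-d,.1616-d,.003,.027),(255,0,255))]
g=draw('top',cv2.imread('pics/top0.png'),B,(190,195,335,290),4)
h=draw('scene',cv2.imread('pics/scene0.png'),B,(215,155,310,245),4)
w=np.zeros((max(g.shape[0],h.shape[0]),g.shape[1],3),np.uint8)
print(g.shape,h.shape)
cv2.imwrite('pics/o1.png',cv2.resize(g,None,fx=1.3,fy=1.3)); cv2.imwrite('pics/o2.png',cv2.resize(h,None,fx=1.6,fy=1.6))
E
```

```text
(380, 580, 3) (360, 380, 3)
```

View pics/o1.png

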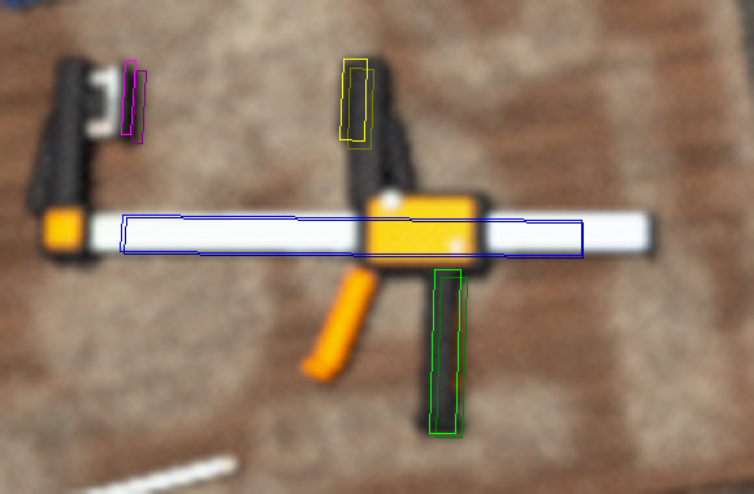

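View pics/o2.png

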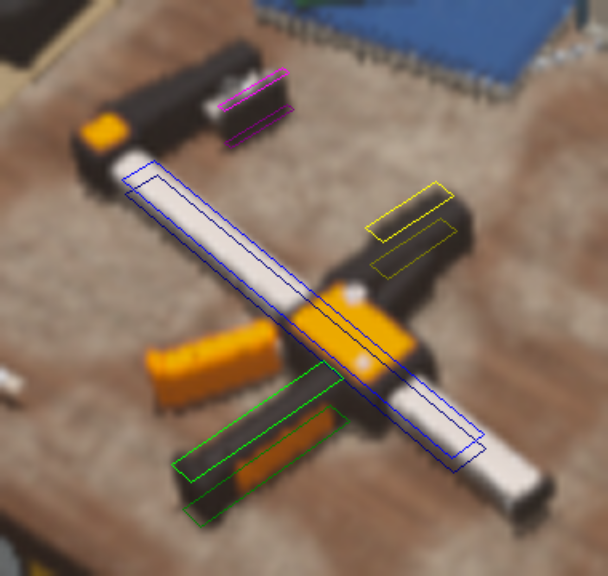

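The model sits about 2 mm too far in y and its yaw is about 0.5° too negative, so the clamp is near (0.445, 0.036) with yaw -0.148. The bar seems to start about 9 mm pulled in. Moving to the pack.

servo_tool --pt "0.75 -1 0 0 0 -0.29 -1" --pt "0.75 -1 0 0 0 -0.29 -1" --pt "0.75 -1 0 0 0 -0.29 -1" --pt "0.75 -1 0 0 0 -0.29 -1" --pt "0.75 -1 0 0 0 -0.29 -1"

```text
time: 0.52
ee_pos: [0.3991, 0.4319, 0.2309]
ee_rot: [-0.0, 0.3, 0.954, -0.001]
wrist_force: [1.2, 0.8, 0.4]
finger_gap: 0.0855
gripper_force: 0.0
```

servo_tool --pt "0.75 -1 0 0 0 -0.29 -1" --pt "0.75 -1 0 0 0 -0.29 -1" --pt "0 -1 0 0 0 -0.29 -1" --pt "0 -1 0 0 0 -0.29 -1" --pt "0 -1 0 0 0 -0.29 -1"

```text
time: 0.93
ee_pos: [0.4435, 0.2817, 0.2307]
ee_rot: [-0.0, 0.372, 0.928, -0.001]
wrist_force: [1.2, 0.8, 0.3]
finger_gap: 0.0857
gripper_force: 0.0
```

servo_tool --pt "0 -1 0 0 0 -0.29 -1" --pt "0 -1 0 0 0 -0.29 -1" --pt "0 -1 0 0 0 -0.29 -1" --pt "0 -1 0 0 0 -0.29 -1" --pt "0 -1 0 0 0 -0.29 -1"

```text
time: 1.35
ee_pos: [0.443, 0.1321, 0.2311]
ee_rot: [-0.0, 0.441, 0.898, -0.0]
wrist_force: [-0.1, 0.1, -0.5]
finger_gap: 0.0852
gripper_force: 0.0
```

servo_tool --pt "0 -1 0 0 0 -0.29 -1" --pt "0 -1 0 0 0 -0.29 -1" --pt "0 -1 0 0 0 -0.29 -1" --pt "0 -1 0 0 0 -0.29 -1" --pt "0 -1 0 0 0 -0.29 -1"

```text
time: 1.77
ee_pos: [0.443, -0.0177, 0.2311]
ee_rot: [-0.0, 0.507, 0.862, -0.0]
wrist_force: [0.6, -0.7, -0.1]
finger_gap: 0.0855
gripper_force: 0.0
```

servo_tool --pt "0 -1 0 0 0 -0.29 -1" --pt "0 -1 0 0 0 -0.29 -1" --pt "0 -1 0 0 0 -0.29 -1" --pt "0 -1 0 0 0 -0.29 -1" --pt "0 -1 0 0 0 -0.29 -1"

```text
time: 2.18
ee_pos: [0.4431, -0.1676, 0.2311]
ee_rot: [-0.0, 0.571, 0.821, -0.0]
wrist_force: [0.8, -0.6, 0.1]
finger_gap: 0.0855
gripper_force: 0.0
```

servo_tool --pt "-0.18 -0.76 -0.5 0 0 0 -1" --pt "-0.18 -0.76 -0.5 0 0 0 -1" --pt "-0.18 -0.76 -0.5 0 0 0 -1" --pt "0 0 -1 0 0 0 -1" --pt "0 0 -1 0 0 0 -1"

```text
time: 2.6
ee_pos: [0.4272, -0.2371, 0.1259]
ee_rot: [0.001, 0.572, 0.82, -0.0]
wrist_force: [0.6, 0.9, -0.9]
finger_gap: 0.0856
gripper_force: 0.0
```

servo_tool --pt "0 0 -0.8 0 0 0 -1" --pt "0 0 -0.8 0 0 0 -1" --pt "0 0 -0.8 0 0 0 -1" --pt "0 0 -0.53 0 0 0 -1" --pt "0 0 0 0 0 0 -1"

```text
time: 3.02
ee_pos: [0.4252, -0.2335, 0.0354]
ee_rot: [-0.004, 0.571, 0.821, -0.0]
wrist_force: [0.1, 0.2, 0.2]
finger_gap: 0.0851
gripper_force: 0.0
```

servo_tool --pt "0 0 0 0 0 0 0" --pt "0 0 0 0 0 0 0" --pt "0 0 0 0 0 0 0" --pt "0 0 0 0 0 0 0" --pt "0 0 0 0 0 0 0" --squeeze 25

```text
time: 3.43
ee_pos: [0.4282, -0.2352, 0.0396]
ee_rot: [0.001, 0.571, 0.821, 0.0]
wrist_force: [0.1, -0.5, 4.3]
finger_gap: 0.0555
gripper_force: 28.5
```

servo_tool --pt "0 0 0.6 0 0 0 0" --pt "0 0 0.8 0 0 0 0" --pt "0 0 0.8 0 0 0 0" --pt "0.41 0.97 0 0 0 -0.4 0" --pt "0.41 0.97 0 0 0 -0.4 0"

```text
time: 3.85
ee_pos: [0.4528, -0.1786, 0.1066]
ee_rot: [0.003, 0.608, 0.794, 0.0]
wrist_force: [1.4, 1.4, -2.4]
finger_gap: 0.0557
gripper_force: 27.9
```

servo_tool --pt "0.41 0.97 0 0 0 -0.4 0" --pt "0.41 0.97 0 0 0 -0.4 0" --pt "0.41 0.97 0 0 0 -0.4 0" --pt "0.41 0.97 0 0 0 -0.4 0" --pt "0.41 0.97 0 0 0 -0.4 0"

```text
time: 4.27
ee_pos: [0.5138, -0.0293, 0.1048]
ee_rot: [0.0, 0.685, 0.728, 0.0]
wrist_force: [0.7, -0.2, -0.7]
finger_gap: 0.0556
gripper_force: 27.8
```

servo_tool --pt "0.41 0.97 0 0 0 -0.4 0" --pt "0.41 0.97 0 0 0 -0.4 0" --pt "0.41 0.97 0 0 0 -0.4 0" --pt "0.41 0.97 0 0 0 -0.4 0" --pt "0.41 0.97 0 0 0 -0.4 0"

```text
time: 4.68
ee_pos: [0.5751, 0.1164, 0.1047]
ee_rot: [-0.0, 0.757, 0.653, 0.0]
wrist_force: [0.3, 0.0, -1.3]
finger_gap: 0.0554
gripper_force: 27.8
```

servo_tool --pt "0 0 -0.6 0 0 0 0" --pt "0 0 -0.6 0 0 0 0" --pt "0 0 0 0 0 0 0" --pt "0 0 0 0 0 0 0" --pt "0 0 0 0 0 0 0"

```text
time: 5.1
ee_pos: [0.5754, 0.1138, 0.0693]
ee_rot: [0.0, 0.757, 0.653, 0.0]
wrist_force: [0.9, -0.7, -0.2]
finger_gap: 0.0555
gripper_force: 27.8
```

```bash
python3 - <<'E'
from h import *
p=[.445,.036,-.148];d=.009
B=[(box(p,-.05,.03,-.021,-.008,0,.03),(0,255,0)),(box(p,.095,.137,.03,.042,.003,.027),(0,255,255)),(box(p,.097,.135,.1566-d,.1616-d,.003,.027),(255,0,255))]
s=monitor.read_state();e=s['ee_pos'];print(e,s['finger_gap'],s['ee_rot'])
z=e[2]-.0025
pk=[e[0],e[1],-.148]
B+=[(box(pk,-.028,.028,-.0425,.0425,z,z+.028),(0,0,255))]
g=draw('top',snap('top','t1.png')[:,:,::-1].copy(),B,(190,175,310,285),4)
h=draw('scene',snap('scene','s1.png')[:,:,::-1].copy(),B,(215,130,315,240),4)
cv2.imwrite('pics/o3.png',cv2.resize(cv2.hconcat([g,h]),None,fx=.9,fy=.9))
E
```

```text
[0.57539087 0.11381246 0.06928102] 0.055505353649516094 [3.75338886e-04 7.57404815e-01 6.52945368e-01 3.89020350e-04]
```

View pics/o3.png

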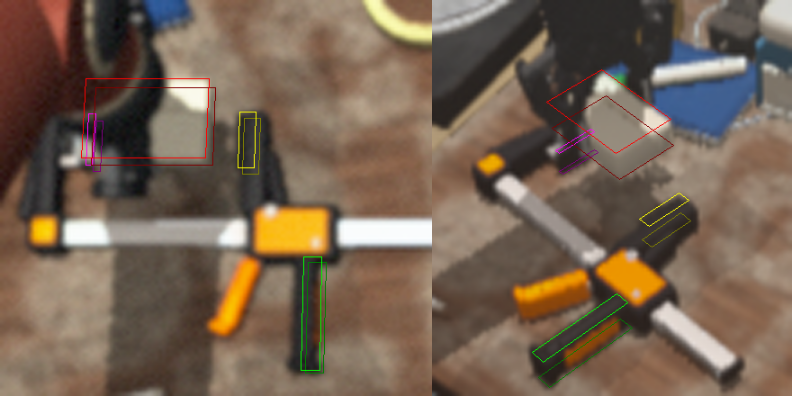

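The pack overlay matches in both views, and the pack sits at clamp (117, 96) mm. Lowering it and letting go with a small opening.

servo_tool --pt "0 0 -0.7 0 0 0 0" --pt "0 0 -0.7 0 0 0 0" --pt "0 0 -0.5 0 0 0 0" --pt "0 0 -0.2 0 0 0 0" --pt "0 0 0 0 0 0 0"

```text
time: 5.62
ee_pos: [0.5744, 0.1141, 0.0048]
ee_rot: [-0.001, 0.757, 0.653, -0.001]
wrist_force: [-0.3, 0.1, -0.7]
finger_gap: 0.0553
gripper_force: 27.8
```

servo_tool --pt "0 0 -0.05 0 0 0 0" --pt "0 0 0 0 0 0 0" --pt "0 0 0 0 0 0 0" --pt "0 0 0 0 0 0 0" --pt "0 0 0 0 0 0 0"

```text
time: 6.03
ee_pos: [0.5754, 0.1145, 0.0046]
ee_rot: [0.0, 0.757, 0.653, 0.001]
wrist_force: [0.4, -0.9, -1.8]
finger_gap: 0.0555
gripper_force: 27.8
```

servo_tool --pt "0 0 -0.05 0 0 0 0" --pt "0 0 0 0 0 0 0" --pt "0 0 0 0 0 0 -0.45" --pt "0 0 0 0 0 0 -0.55" --pt "0 0 0 0 0 0 -0.6"

```text
time: 6.45
ee_pos: [0.575, 0.1144, 0.0024]
ee_rot: [-0.0, 0.757, 0.653, 0.0]
wrist_force: [-0.4, 0.7, 0.1]
finger_gap: 0.0684
gripper_force: 0.0
```

servo_tool --pt "0 0 0 0 0 0 -0.6" --pt "0 0 0.3 0 0 0 -0.6" --pt "0 0 0.6 0 0 0 -0.6" --pt "0 0 1 0 0 0 -0.6" --pt "0 0 1 0 0 0 -0.6"

```text
time: 6.87
ee_pos: [0.5742, 0.1142, 0.0902]
ee_rot: [-0.001, 0.757, 0.653, -0.001]
wrist_force: [0.7, 0.1, 0.3]
finger_gap: 0.0683
gripper_force: 0.0
```

servo_tool --pt "0 0 0.9 0 0 0.5 -0.6" --pt "-0.3 -0.16 0.5 0 0 1 -0.6" --pt "-0.3 -0.16 0 0 0 1 -1" --pt "-0.3 -0.16 0 0 0 1 -1" --pt "-0.3 -0.16 0 0 0 1 -1"

```text
time: 7.28
ee_pos: [0.5387, 0.095, 0.1326]
ee_rot: [0.001, 0.582, 0.814, 0.001]
wrist_force: [0.5, -0.0, 0.3]
finger_gap: 0.0854
gripper_force: 0.0
```

servo_tool --pt "-0.3 -0.16 0 0 0 1 -1" --pt "-0.3 -0.16 0 0 0 1 -1" --pt "-0.3 -0.16 0 0 0 1 -1" --pt "-0.3 -0.16 0 0 0 1 -1" --pt "-0.3 -0.16 0 0 0 1 -1"

```text
time: 7.7
ee_pos: [0.4936, 0.0707, 0.1321]
ee_rot: [0.0, 0.351, 0.936, -0.0]
wrist_force: [0.3, -0.0, -0.3]
finger_gap: 0.0855
gripper_force: 0.0
```

servo_tool --pt "-0.3 -0.16 0 0 0 1 -1" --pt "-0.3 -0.16 0 0 0 1 -1" --pt "-0.3 -0.16 0 0 0 1 -1" --pt "-0.3 -0.16 0 0 0 1 -1" --pt "0 0 0 0 0 1 -1"

```text
time: 8.12
ee_pos: [0.4558, 0.0504, 0.1319]
ee_rot: [-0.001, 0.098, 0.995, -0.001]
wrist_force: [-0.1, -0.8, 0.5]
finger_gap: 0.0853
gripper_force: 0.0
```

servo_tool --pt "0 0 0 0 0 0.5 -1" --pt "0 0 0 0 0 0 -1" --pt "0 0 0 0 0 0 -1" --pt "0 0 0 0 0 0 -1" --pt "0 0 0 0 0 0 -1"

```text
time: 8.53
ee_pos: [0.4581, 0.052, 0.1315]
ee_rot: [0.0, 0.074, 0.997, -0.0]
wrist_force: [0.5, 0.8, 0.4]
finger_gap: 0.0856
gripper_force: 0.0
```

```bash
python3 - <<'E'
from h import *
p=[.445,.036,-.148];d=.009
s=monitor.read_state();e=s['ee_pos'];print(e,s['ee_rot'])
k,si=np.cos(p[2]),np.sin(p[2]);dd=e[:2]-p[:2];print('in clamp',k*dd[0]+si*dd[1],-si*dd[0]+k*dd[1])
B=[(box(p,-.05,.03,-.021,-.008,0,.03),(0,255,0)),(box(p,.095,.137,.03,.042,.003,.027),(0,255,255)),(box(p,.097,.135,.1566-d,.1616-d,.003,.027),(255,0,255)),(box(p,.088,.144,.0535,.1385,0,.028),(0,0,255))]
g=draw('top',snap('top','t2.png')[:,:,::-1].copy(),B,(195,175,315,285),4)
h=draw('scene',snap('scene','s2.png')[:,:,::-1].copy(),B,(215,130,315,240),4)
cv2.imwrite('pics/o4.png',cv2.resize(cv2.hconcat([g,h]),None,fx=.9,fy=.9))
E
```

```text
[0.45809058 0.05204893 0.13154982] [ 1.22940020e-04  7.37324615e-02  9.97278042e-01 -1.24917193e-04]
in clamp 0.010580889446074548 0.017803818889163218
```

View pics/o4.png

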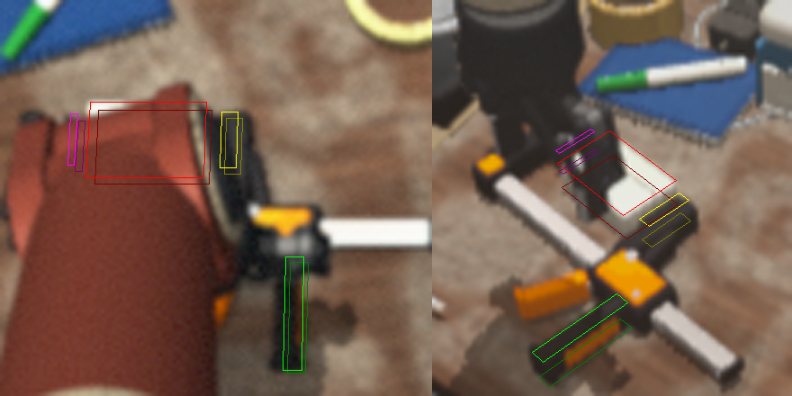

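The pack lies flat and square between the jaws, as the overlay predicted. Lowering over the grip.

servo_tool --pt "-0.32 -0.21 -0.4 0 0 0 -1" --pt "0 0 -0.8 0 0 0 -1" --pt "0 0 -0.8 0 0 0 -1" --pt "0 0 -0.6 0 0 0 -1" --pt "0 0 0 0 0 0 -1"

```text
time: 9.05
ee_pos: [0.4463, 0.0455, 0.0508]
ee_rot: [-0.003, 0.073, 0.997, -0.001]
wrist_force: [-0.5, -0.1, 0.8]
finger_gap: 0.0852
gripper_force: 0.0
```

servo_tool --pt "0 0 -0.5 0 0 0 -1" --pt "0 0 -0.5 0 0 0 -1" --pt "0 0 -0.4 0 0 0 -1" --pt "0 0 -0.25 0 0 0 -1" --pt "0 0 0 0 0 0 -1"

```text
time: 9.47
ee_pos: [0.4482, 0.0458, 0.0034]
ee_rot: [-0.001, 0.073, 0.997, -0.0]
wrist_force: [-0.7, 0.3, -0.2]
finger_gap: 0.0852
gripper_force: 0.0
```

```bash
cat >> h.py <<'E'
def orange(im,roi=(215,130,315,240)):
    x0,y0,x1,y1=roi
    h=cv2.cvtColor(np.ascontiguousarray(im[y0:y1,x0:x1]),cv2.COLOR_RGB2HSV)
    m=cv2.inRange(h,(10,170,120),(28,255,255))
    n,l,st,c=cv2.connectedComponentsWithStats(m)
    return [(st[i][4],*(c[i]+[x0,y0]).round(2),*(st[i][:4]+[x0,y0,0,0])) for i in range(1,n) if st[i][4]>15]
E
python3 - <<'E'
from h import *
print(monitor.read_state()['ee_pos'])
print('s0',orange(cv2.imread('pics/scene0.png')[:,:,::-1]))
print('s2',orange(cv2.imread('pics/s2.png' if 0 else 'pics/s2.png')[:,:,::-1]))
print('now',orange(snap('scene','s3.png')))
print('t0',orange(cv2.imread('pics/top0.png')[:,:,::-1],(190,195,335,290)))
print('t3',orange(snap('top','t3.png'),(190,195,335,290)))
E
```

```text
[0.44817643 0.04577572 0.00338136]
s0 [(np.int32(30), np.float64(230.97), np.float64(175.1), np.int64(228), np.int64(173), np.int64(7), np.int64(6)), (np.int32(158), np.float64(269.53), np.float64(206.68), np.int64(260), np.int64(199), np.int64(20), np.int64(16)), (np.int32(166), np.float64(247.97), np.float64(211.14), np.int64(238), np.int64(205), np.int64(21), np.int64(13)), (np.int32(52), np.float64(258.77), np.float64(224.5), np.int64(252), np.int64(219), np.int64(15), np.int64(12))]
s2 [(np.int32(30), np.float64(230.97), np.float64(175.1), np.int64(228), np.int64(173), np.int64(7), np.int64(6)), (np.int32(161), np.float64(269.61), np.float64(206.76), np.int64(260), np.int64(199), np.int64(20), np.int64(16)), (np.int32(162), np.float64(248.08), np.float64(211.17), np.int64(238), np.int64(205), np.int64(21), np.int64(13)), (np.int32(49), np.float64(258.88), np.float64(224.55), np.int64(252), np.int64(219), np.int64(15), np.int64(12))]
now [(np.int32(72), np.float64(273.89), np.float64(207.57), np.int64(270), np.int64(202), np.int64(10), np.int64(12)), (np.int32(114), np.float64(245.05), np.float64(212.27), np.int64(238), np.int64(207), np.int64(16), np.int64(11)), (np.int32(26), np.float64(255.54), np.float64(226.88), np.int64(252), np.int64(224), np.int64(8), np.int64(7))]
t0 [(np.int32(226), np.float64(270.42), np.float64(239.08), np.int64(261), np.int64(233), np.int64(20), np.int64(13)), (np.int32(58), np.float64(201.6), np.float64(238.6), np.int64(198), np.int64(235), np.int64(8), np.int64(8)), (np.int32(148), np.float64(255.14), np.float64(257.59), np.int64(248), np.int64(246), np.int64(14), np.int64(23))]
t3 [(np.int32(93), np.float64(276.28), np.float64(238.12), np.int64(272), np.int64(233), np.int64(9), np.int64(13)), (np.int32(48), np.float64(201.42), np.float64(237.88), np.int64(198), np.int64(235), np.int64(8), np.int64(7))]
```

servo_tool --pt "0 -0.05 0 0 0 0 0.2" --pt "-0.02 -0.1 0 0 0 0 0.2" --pt "-0.02 -0.15 0 0 0 0 0.2" --pt "0 0 0 0 0 0 0.2" --pt "0 0 0 0 0 0 0.2" --squeeze 30

```text
time: 9.98
ee_pos: [0.4471, 0.0339, 0.0052]
ee_rot: [0.0, 0.074, 0.997, -0.001]
wrist_force: [-1.7, -3.2, 11.3]
finger_gap: 0.0412
gripper_force: 30.5
```

```bash
cat >> h.py <<'E'
def meas(tag):
    im=snap('top','t%s.png'%tag)
    print(tag,'orange',[(int(o[0]),float(o[1]),float(o[2]),int(o[3]),int(o[5])) for o in orange(im,(185,190,345,295))])
    g=im.astype(float).min(2)   # white bar bright
    # tail end: sub-pixel 50% crossing along bar rows
    for r in range(237,243):
        v=g[r,284:335]; i=np.where((v[:-1]>=120)&(v[1:]<120))[0]
        print(r,[round(284+k+(v[k]-120)/(v[k]-v[k+1]),2) for k in i],end=' ')
    print()
E
python3 - <<'E'
from h import *
s=monitor.read_state();print(s['ee_pos'],s['finger_gap'],s['gripper_force'])
import h
o=h.viewer.snapshot
h.snap=lambda n,f:cv2.imread('pics/top0.png')[:,:,::-1]; h.meas('0')
h.snap=lambda n,f:cv2.imread('pics/t3.png')[:,:,::-1]; h.meas('3')
h.snap=snap; h.meas('4')
E
```

```text
[0.44708792 0.03393166 0.00516229] 0.041153024771843925 30.477793514728546
0 orange [(226, 270.42, 239.08, 261, 20), (58, 201.6, 238.6, 198, 8), (148, 255.14, 257.59, 248, 14)]
237 [np.float64(314.56)] 238 [np.float64(314.62)] 239 [np.float64(314.6)] 240 [np.float64(314.61)] 241 [np.float64(314.55)] 242 [np.float64(314.16)] 
3 orange [(93, 276.28, 238.12, 272, 9), (48, 201.42, 237.88, 198, 8)]
237 [np.float64(314.6)] 238 [np.float64(314.65)] 239 [np.float64(314.64)] 240 [np.float64(314.64)] 241 [np.float64(314.55)] 242 [np.float64(314.18)] 
4 orange [(39, 279.67, 237.62, 278, 4), (52, 203.33, 238.77, 200, 8)]
237 [np.float64(316.25)] 238 [np.float64(316.27)] 239 [np.float64(316.25)] 240 [np.float64(316.12)] 241 [np.float64(315.75)] 242 [np.float64(295.67), np.float64(314.22)]
```

servo_tool --pt "0 0.05 0.12 0 0 0 -1" --pt "0.02 0.1 0 0 0 0 -1" --pt "0.02 0.15 0 0 0 0 -1" --pt "0 0 0 0 0 0 -1" --pt "0 0 0 0 0 0 -1"

```text
time: 10.45
ee_pos: [0.4482, 0.0463, 0.0074]
ee_rot: [-0.0, 0.073, 0.997, 0.0]
wrist_force: [-1.0, 0.8, 0.0]
finger_gap: 0.0853
gripper_force: 0.0
```

```bash
python3 - <<'E'
from h import *
meas('5'); print(orange(snap('scene','s5.png')))
E
```

```text
5 orange [(119, 277.13, 239.11, 272, 11), (26, 204.12, 240.65, 201, 7)]
237 [np.float64(317.86)] 238 [np.float64(317.9)] 239 [np.float64(317.91)] 240 [np.float64(317.85)] 241 [np.float64(317.52)] 242 [np.float64(307.67), np.float64(316.15)] 
[(np.int32(69), np.float64(274.35), np.float64(208.87), np.int64(270), np.int64(204), np.int64(10), np.int64(12)), (np.int32(128), np.float64(246.23), np.float64(214.47), np.int64(238), np.int64(209), np.int64(19), np.int64(12)), (np.int32(26), np.float64(257.08), np.float64(229.12), np.int64(254), np.int64(226), np.int64(8), np.int64(8))]
```

servo_tool --pt "0 -0.1 0 0 0 0 0.2" --pt "-0.03 -0.15 0 0 0 0 0.2" --pt "-0.03 -0.15 0 0 0 0 0.2" --pt "0 0 0 0 0 0 0.2" --pt "0 0 0 0 0 0 0.2"

```text
time: 10.97
ee_pos: [0.4457, 0.0297, 0.0085]
ee_rot: [-0.001, 0.074, 0.997, -0.002]
wrist_force: [-2.5, -5.8, 12.3]
finger_gap: 0.041
gripper_force: 29.4
```

```bash
python3 - <<'E'
from h import *
meas('6')
E
```

```text
6 orange [(22, 281.09, 237.23, 280, 3), (44, 206.61, 240.8, 203, 8)]
237 [np.float64(319.86)] 238 [np.float64(319.91)] 239 [np.float64(319.95)] 240 [np.float64(319.95)] 241 [np.float64(319.63)] 242 [np.float64(318.23)]
```

servo_tool --pt "0 0 0 0 0 0 -1" --pt "0.03 0.1 0 0 0 0 -1" --pt "0.03 0.15 0 0 0 0 -1" --pt "0 0 0 0 0 0 -1" --pt "0 0 0 0 0 0 -1"

```text
time: 11.43
ee_pos: [0.4483, 0.042, 0.0073]
ee_rot: [-0.0, 0.073, 0.997, 0.0]
wrist_force: [0.2, 0.6, 0.1]
finger_gap: 0.0854
gripper_force: 0.0
```

```bash
python3 - <<'E'
from h import *
meas('7'); g=lambda im,r,f:cv2.resize(im[r[1]:r[3],r[0]:r[2],::-1],None,fx=f,fy=f,interpolation=cv2.INTER_CUBIC)
a=g(cv2.imread('pics/t7.png')[:,:,::-1],(190,185,330,285),4)
b=g(snap('scene','s7.png'),(205,130,305,230),4)
w=cv2.hconcat([cv2.resize(a,(420,300)),cv2.resize(b,(380,380))[:300]]) if 0 else cv2.hconcat([a[:,:400],b]); cv2.imwrite('pics/o7.png',w)
E
```

```text
7 orange [(99, 278.76, 239.29, 274, 10)]
237 [np.float64(320.89)] 238 [np.float64(320.96)] 239 [np.float64(320.88)] 240 [np.float64(320.54)] 241 [np.float64(319.17)] 242 [np.float64(300.17)]
```

View pics/o7.png

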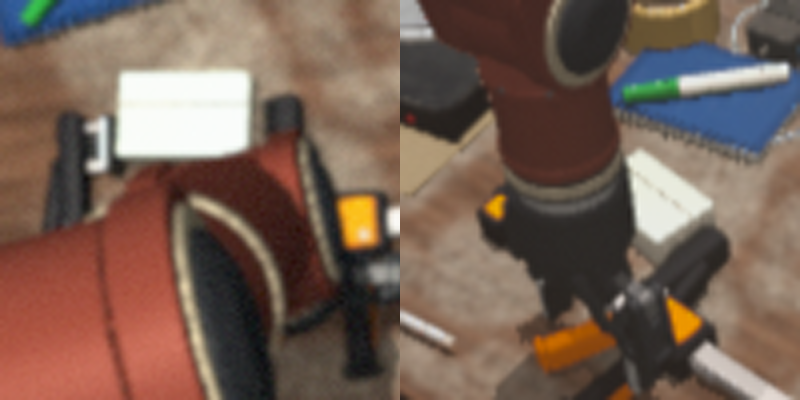

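The top crop shows the pack (118-250, 70-158) free between the jaws, with pins still out. The clamp has turned a few degrees and sits low relative to the pack. I'll quantify that from the bar's tail.

```bash
cat >> h.py <<'E'
def bar(im,verb=True):
    """bar tail line: yaw (deg) and world point, tail end"""
    g=im.astype(float).min(2);P=[]
    for c in range(290,312):
        v=g[228:254,c]-120; i=[k for k in range(25) if v[k]<0<=v[k+1]]; j=[k for k in range(25) if v[k]>=0>v[k+1]]
        if not i or not j: continue
        u=228+i[0]+v[i[0]]/(v[i[0]]-v[i[0]+1]); w=228+j[-1]+v[j[-1]]/(v[j[-1]]-v[j[-1]+1])
        if 4<w-u<10: P.append((c,(u+w)/2))
    W=ray('top',P,.02)[:,:2]; a=np.polyfit(W[:,1],W[:,0],1)
    rr=int(round(np.mean([q[1] for q in P])));v=g[rr,284:335]
    k=np.where((v[:-1]>=120)&(v[1:]<120))[0][-1]; te=284+k+(v[k]-120)/(v[k]-v[k+1])
    return len(P),-np.degrees(np.arctan(a[0])),np.polyval(a,-.03),ray('top',[[te,rr]],.02)[0,:2]
E
python3 - <<'E'
from h import *
for n in('top0','t3','t4','t5','t6','t7'): print(n,bar(cv2.imread('pics/%s.png'%n)[:,:,::-1]))
E
```

```text
top0 (21, np.float64(-8.400923775449087), np.float64(0.48510435552512327), array([ 0.47720094, -0.08240981]))
t3 (22, np.float64(-7.951617153586725), np.float64(0.4848862401725573), array([ 0.47718421, -0.08252269]))
t4 (22, np.float64(-6.955227662720954), np.float64(0.486026694499344), array([ 0.47915471, -0.08710003]))
t5 (22, np.float64(-5.2938511423954955), np.float64(0.48459744953481343), array([ 0.47593765, -0.09093579]))
t6 (22, np.float64(-6.444356883279076), np.float64(0.48414283848398304), array([ 0.47515876, -0.09619295]))
t7 (22, np.float64(-2.736518354945405), np.float64(0.4846807855477948), array([ 0.47736426, -0.09918336]))
```

servo_tool --pt "-0.25 -0.1 -0.08 0 0 0 -0.8" --pt "0 -0.1 0 0 0 0 -0.62" --pt "0 -0.1 0 0 0 0 -0.45" --pt "0 -0.12 0 0 0 0 -0.28" --pt "0 -0.12 0 0 0 0 -0.1" --squeeze 40

```text
time: 11.95
ee_pos: [0.4394, 0.0244, 0.0054]
ee_rot: [-0.001, 0.073, 0.997, -0.0]
wrist_force: [-2.4, 6.0, 6.4]
finger_gap: 0.0474
gripper_force: 4.5
```

servo_tool --pt "0 -0.05 0 0 0 0 0.2" --pt "0 0 0 0 0 0 0.2" --pt "0 0 0 0 0 0 0.2" --pt "0 0 0 0 0 0 0.2" --pt "0 0 0 0 0 0 0.2"

```text
time: 12.37
ee_pos: [0.4393, 0.0225, 0.0059]
ee_rot: [-0.001, 0.072, 0.997, -0.001]
wrist_force: [-3.8, -0.2, 13.1]
finger_gap: 0.0419
gripper_force: 39.0
```

```bash
cat >> h.py <<'E'
def white(im,roi=(200,180,275,235)):
    x0,y0,x1,y1=roi
    m=(im[y0:y1,x0:x1].astype(float).min(2)>150).astype(np.uint8)
    n,l,st,c=cv2.connectedComponentsWithStats(m);i=1+np.argmax(st[1:,4])
    q=np.argwhere(l==i)[:,::-1]+[x0,y0]
    rc=cv2.minAreaRect(q.astype(np.float32)); return int(st[i][4]),rc,[int(v) for v in (q[:,0].min(),q[:,0].max(),q[:,1].min(),q[:,1].max())]
def look(tag):
    meas(tag); im=cv2.imread('pics/t%s.png'%tag)[:,:,::-1]
    print(bar(im)); w=white(im); print(w); print('pack',ray('top',[w[1][0]],.028).round(4))
    row=im[:,:,:].astype(float).min(2)
    for r in (212,216,220): print(r,row[r,196:272].astype(int).tolist())
E
python3 - <<'E'
from h import *
print(monitor.read_state()['ee_pos'])
look('8')
E
```

```text
[0.43932072 0.02254218 0.00594071]
8 orange []
237 [np.float64(323.9)] 238 [np.float64(323.78)] 239 [np.float64(323.25)] 240 [np.float64(321.73)] 241 [np.float64(304.6), np.float64(309.4)] 242 [np.float64(298.5)] 
(22, np.float64(-2.1512049517957137), np.float64(0.4861102797486128), array([ 0.47628804, -0.10644737]))
(758, ((237.5, 209.5), (27.0, 33.0), 90.0), [221, 254, 196, 223])
pack [[0.583  0.1069 0.028 ]]
212 [62, 62, 59, 60, 55, 59, 59, 60, 64, 68, 67, 64, 63, 67, 71, 74, 74, 81, 93, 95, 105, 114, 115, 118, 123, 170, 229, 244, 247, 247, 248, 248, 248, 248, 248, 248, 248, 248, 249, 248, 248, 249, 249, 249, 249, 250, 250, 250, 250, 250, 250, 250, 249, 250, 250, 250, 249, 237, 180, 103, 65, 47, 45, 53, 60, 63, 63, 61, 47, 45, 66, 77, 78, 78, 80, 86]
216 [65, 67, 65, 67, 67, 69, 73, 70, 72, 70, 64, 55, 52, 57, 57, 57, 45, 85, 157, 204, 217, 206, 198, 147, 89, 136, 225, 246, 249, 248, 249, 249, 248, 249, 248, 248, 249, 248, 249, 249, 249, 249, 250, 250, 250, 250, 250, 250, 250, 249, 250, 250, 250, 250, 250, 250, 249, 240, 187, 102, 55, 44, 41, 49, 59, 65, 62, 66, 51, 29, 37, 66, 83, 90, 88, 86]
220 [67, 63, 65, 67, 65, 68, 65, 70, 71, 72, 65, 51, 52, 59, 60, 60, 58, 52, 48, 51, 74, 142, 210, 177, 101, 124, 222, 246, 249, 248, 249, 249, 248, 249, 248, 248, 249, 249, 249, 249, 250, 249, 249, 249, 249, 249, 249, 248, 249, 248, 249, 247, 247, 247, 247, 247, 246, 240, 194, 112, 66, 52, 40, 45, 56, 61, 68, 66, 56, 44, 43, 44, 50, 67, 86, 85]
```

```bash
python3 - <<'E'
from h import *
for n in('t2','t3','t5','t7','t8'):
    try: print(n,white(cv2.imread('pics/%s.png'%n)[:,:,::-1]))
    except Exception as e: print(n,e)
for c in [(.575,.114),(.585,.107)]: print(c,proj('top',box((*c,-.148),-.028,.028,-.0425,.0425,0,.028)).round(1).tolist())
print(proj('scene',box((.585,.107,-.148),-.028,.028,-.0425,.0425,0,.028)).round(1).tolist())
a=cv2.resize(cv2.imread('pics/t8.png')[185:285,195:335],None,fx=5,fy=5,interpolation=cv2.INTER_CUBIC)
cv2.imwrite('pics/o8.png',a)
E
```

```text
t2 (32, ((224.0, 204.5), (3.0, 10.0), 90.0), [219, 229, 203, 206])
t3 (750, ((234.5, 212.0), (24.0, 33.0), 90.0), [218, 251, 200, 224])
t5 (740, ((234.5, 212.0), (24.0, 33.0), 90.0), [218, 251, 200, 224])
t7 (750, ((235.5, 209.0), (28.0, 33.0), 90.0), [219, 252, 195, 223])
t8 (758, ((237.5, 209.5), (27.0, 33.0), 90.0), [221, 254, 196, 223])
(0.575, 0.114) [[252.6, 225.2], [253.3, 204.8], [221.9, 204.8], [220.8, 225.2], [250.9, 223.4], [251.7, 202.4], [219.5, 202.4], [218.3, 223.4]]
(0.585, 0.107) [[254.7, 221.2], [255.5, 200.8], [224.1, 200.8], [223.0, 221.2], [253.1, 219.2], [253.9, 198.4], [221.8, 198.4], [220.6, 219.2]]
[[273.0, 194.7], [287.1, 185.2], [268.9, 171.5], [254.8, 180.5], [272.1, 188.1], [286.5, 178.5], [268.0, 164.9], [253.6, 173.8]]
```

View pics/o8.png

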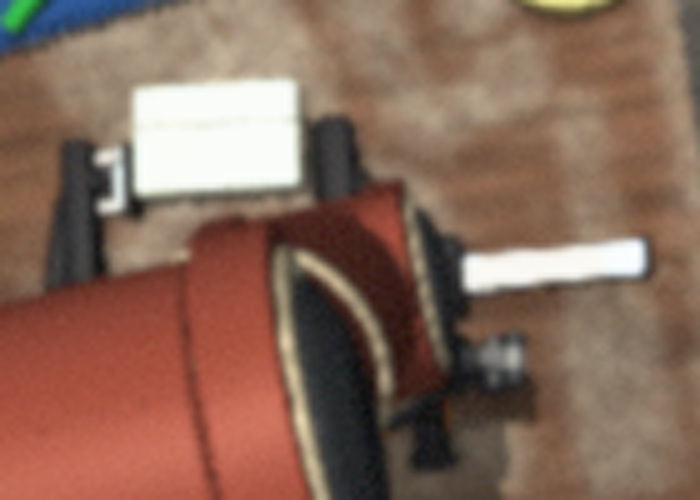

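The crop shows the pad just touching the pack, a gap of about 6 mm to the near jaw (302 to 315), and the clamp turned about 6° with the pack about 20 mm too far out. While it is squeezed I'll turn and shift the clamp back square with the pack.

servo_tool --pt "0.05 0.05 0 0 0 -0.105 0.2" --pt "0.05 0.05 0 0 0 -0.105 0.2" --pt "0.05 0.05 0 0 0 -0.105 0.2" --pt "0.05 0.05 0 0 0 -0.105 0.2" --pt "0.05 0.05 0 0 0 -0.105 0.2" --squeeze 60

```text
time: 12.83
ee_pos: [0.441, 0.0262, 0.006]
ee_rot: [-0.007, 0.101, 0.995, -0.004]
wrist_force: [-12.5, -8.3, 21.5]
finger_gap: 0.0406
gripper_force: 59.8
```

servo_tool --pt "0.05 0.05 0 0 0 -0.105 0.2" --pt "0.05 0.05 0 0 0 -0.105 0.2" --pt "0.05 0.05 0 0 0 -0.105 0.2" --pt "0.05 0.05 0 0 0 -0.105 0.2" --pt "0.05 0.05 0 0 0 -0.105 0.2"

```text
time: 13.25
ee_pos: [0.4453, 0.0324, 0.0059]
ee_rot: [-0.01, 0.13, 0.991, -0.005]
wrist_force: [-15.5, -9.1, 25.2]
finger_gap: 0.0407
gripper_force: 60.1
```

```bash
cat >> h.py <<'E'
def quick(tag):
    im=snap('top','t%s.png'%tag); s=monitor.read_state(); print(s['ee_pos'].round(4),s['ee_rot'].round(3),round(s['finger_gap'],4),s['wrist_force'].round(1))
    try: print('bar',[np.round(v,4) for v in bar(im)])
    except Exception as e: print(e)
    print('white',white(im)); print('orange',[(int(o[0]),float(o[1]),float(o[2]),int(o[3]),int(o[5])) for o in orange(im,(185,190,345,295))])
    g=im.astype(int).min(2)
    for r in range(200,230,3): print(r,' '.join('%d'%(v//10) for v in g[r,196:275]))
E
python3 -c "
from h import *
quick('9')"
```

```text
[0.4456 0.0328 0.0059] [-0.01   0.13   0.991 -0.005] 0.0406 [-15.8  -8.9  25.5]
bar [np.int64(22), np.float64(-8.8786), np.float64(0.4846), array([ 0.4742, -0.1027])]
white (747, ((239.5, 208.5), (25.0, 33.0), 90.0), [223, 256, 196, 221])
orange [(50, 209.22, 236.16, 206, 8), (49, 280.33, 237.18, 278, 5)]
200 6 7 7 7 7 7 8 9 9 10 10 11 11 11 11 11 11 11 11 11 11 11 11 11 11 12 11 12 16 18 19 19 19 19 19 20 20 20 20 20 21 21 21 20 20 20 20 20 20 21 20 20 20 20 20 20 20 20 19 18 15 12 11 10 10 10 8 8 8 8 8 9 9 9 9 10 10 10 9
203 6 6 6 7 6 6 7 7 8 9 10 10 10 9 8 8 8 9 9 10 10 11 11 10 11 11 11 15 22 24 24 24 24 24 25 24 24 24 24 24 24 24 24 24 24 24 24 24 24 24 24 25 25 24 24 24 24 24 24 23 17 11 10 10 10 9 8 8 7 7 7 7 8 8 8 9 9 9 10
206 6 6 6 6 7 6 7 6 6 7 8 8 9 7 5 5 6 5 4 4 8 11 12 15 18 15 9 13 22 24 24 24 24 24 24 24 24 24 24 24 24 24 24 24 24 24 24 24 24 24 24 24 24 24 24 24 24 24 24 22 16 9 6 5 5 5 5 5 5 5 4 6 7 8 9 10 11 11 11
209 6 7 6 6 6 6 7 7 7 7 7 7 6 6 5 5 6 6 4 5 8 11 14 16 18 14 9 14 22 24 24 24 24 24 24 24 24 24 24 24 24 24 24 24 24 24 24 24 24 24 24 24 24 24 24 24 24 2
[... 493 characters left out ...]
 7 14 16 17 18 14 8 11 21 24 24 24 24 24 24 24 24 24 24 24 24 24 24 25 25 25 25 24 25 25 25 25 24 25 25 25 25 25 24 24 20 11 6 4 3 4 4 4 4 3 3 3 3 3 4 6 8 9 9 9
221 6 6 6 7 7 7 7 7 7 6 5 5 5 5 5 6 6 4 2 2 4 7 9 10 11 10 11 16 19 19 19 19 19 19 19 19 19 19 19 19 19 19 19 19 19 19 19 19 19 19 18 17 18 17 16 14 13 12 10 7 4 4 4 4 4 4 4 5 4 4 4 3 4 6 8 8 8 10 11
224 7 7 7 7 7 7 7 7 6 5 5 5 5 5 6 6 5 4 2 2 4 7 9 11 11 11 11 12 12 12 11 9 6 4 3 3 3 3 2 2 3 3 3 4 4 3 3 3 3 3 2 3 3 3 3 3 2 3 2 3 3 3 3 4 4 5 5 5 5 5 6 5 5 6 9 8 5 4 7
227 7 6 7 7 7 7 7 6 5 6 6 5 4 5 6 7 5 3 1 3 5 7 8 9 10 10 11 11 11 10 7 5 4 4 4 4 4 3 2 3 3 3 3 2 3 3 2 3 3 2 3 2 3 3 2 3 2 2 2 3 3 2 2 2 3 3 4 5 6 6 6 6 4 7 11 10 7 4 3
```

servo_tool --pt "0 -0.05 0.03 0 0 0 0.2" --pt "0 -0.05 0.01 0 0 0 0.2" --pt "0 0 0 0 0 0 0.2" --pt "0 0 0 0 0 0 0.2" --pt "0 0 0 0 0 0 0.2" --squeeze 40

```text
time: 13.72
ee_pos: [0.4548, 0.0343, 0.0062]
ee_rot: [-0.001, 0.129, 0.992, -0.001]
wrist_force: [-4.6, -3.2, 4.4]
finger_gap: 0.0408
gripper_force: 52.8
```

```bash
python3 -c "
from h import *
quick('10')
im=cv2.imread('pics/top0.png').astype(int).min(2)
for r in (210,213,216,219): print(r,' '.join('%d'%(v//10) for v in im[r,196:275]))"
```

```text
[0.4549 0.0343 0.0062] [-0.001  0.129  0.992 -0.001] 0.0403 [-4.6 -3.2  4.4]
bar [np.int64(22), np.float64(-8.9216), np.float64(0.4932), array([ 0.4824, -0.1007])]
white (709, ((239.0, 208.0), (26.0, 34.0), 90.0), [222, 256, 195, 221])
orange [(58, 208.62, 232.5, 205, 8), (48, 279.42, 234.25, 277, 5)]
200 7 7 6 7 7 7 8 9 9 10 10 10 9 7 6 6 6 7 8 10 10 11 11 12 11 11 11 12 16 18 19 19 19 19 19 19 20 20 20 20 21 21 21 21 20 20 19 20 20 20 20 20 20 20 20 20 20 20 19 18 14 11 11 10 10 9 8 8 7 8 8 9 8 9 9 10 10 10 10
203 6 6 6 7 6 6 6 7 8 9 10 10 7 5 5 6 6 4 4 9 15 18 19 22 17 9 5 12 22 24 24 24 24 25 24 25 24 24 24 24 24 24 24 24 24 24 24 24 24 24 24 24 25 24 25 24 24 24 24 23 16 8 5 5 5 5 5 5 5 4 4 6 7 8 8 9 9 10 10
206 6 6 6 6 7 6 7 6 7 7 7 7 6 5 5 5 5 4 3 5 8 11 14 18 14 8 5 12 22 24 24 24 24 24 24 24 24 24 24 24 24 24 24 24 24 24 24 24 24 24 24 24 24 24 24 24 24 24 24 22 15 8 4 4 5 6 5 6 5 4 3 5 7 8 9 10 11 11 11
209 6 6 6 6 6 6 7 7 7 7 7 6 5 5 5 6 5 5 7 10 12 13 15 15 11 6 6 14 22 24 24 24 24 24 24 24 24 24 24 24 24 24 24 24 24 24 24 24 24 24 24 24 24 24 24 24 24 24 24 21 13 6 4 4 5
[... 1270 characters left out ...]
 12 12 13 13 13 13 13 12 12 11 11 12 12 13 13 11 8 5 4 5 5 6 6 5 4 3 5 6 7 8 8 8 9 9 10 10
213 5 5 5 5 5 4 5 6 5 5 5 5 6 7 13 19 15 8 2 2 4 8 9 11 11 12 12 12 12 12 12 12 12 13 12 12 12 11 11 11 11 12 12 12 13 13 13 13 13 13 12 12 11 11 11 11 12 12 11 8 4 4 5 6 6 6 5 4 3 4 7 8 8 8 8 8 8 8 8
216 6 6 6 5 4 4 5 6 5 4 4 5 5 7 12 16 13 7 3 2 4 7 9 10 10 10 10 11 10 10 11 11 12 13 12 12 11 11 11 12 13 13 13 13 13 13 13 13 13 13 13 12 12 12 12 12 12 12 10 7 4 4 5 6 6 6 5 4 3 5 6 8 9 9 8 8 8 8 7
219 6 5 4 4 4 4 6 6 5 4 8 15 18 19 20 17 11 5 2 2 4 8 9 10 10 10 11 12 12 12 13 12 12 12 12 12 12 12 12 12 12 11 11 11 12 12 13 13 13 13 13 13 12 12 12 12 12 12 9 6 4 4 5 6 6 6 5 4 4 5 5 5 8 9 10 11 10 10 10
```

servo_tool --pt "0.0 0.1 0 0 0 0 -0.1" --pt "0.016 0.105 0 0 0 0 -0.25" --pt "0.016 0.105 0 0 0 0 -0.4" --pt "0.016 0.105 0 0 0 0 -0.55" --pt "0.016 0.105 0 0 0 0 -0.7"

```text
time: 14.18
ee_pos: [0.4589, 0.0522, 0.0063]
ee_rot: [0.001, 0.127, 0.992, 0.0]
wrist_force: [-0.3, -2.3, -1.5]
finger_gap: 0.0723
gripper_force: 1.3
```

servo_tool --pt "0 0.07 0 0 0 0 -0.8" --pt "0 0 0 0 0 0 -0.8" --pt "0 0 0 0 0 0 -0.8" --pt "0 0 0 0 0 0 -0.8" --pt "0 0 0 0 0 0 -0.8"

```text
time: 14.6
ee_pos: [0.4578, 0.0531, 0.0064]
ee_rot: [0.0, 0.128, 0.992, -0.0]
wrist_force: [0.3, -0.5, 0.4]
finger_gap: 0.0768
gripper_force: 0.0
```

```bash
python3 -c "
from h import *
quick('11')"
```

```text
[0.4578 0.0531 0.0064] [-0.     0.128  0.992 -0.   ] 0.0766 [-0.2 -0.3  0.3]
bar [np.int64(22), np.float64(-9.0201), np.float64(0.4905), array([ 0.4804, -0.0969])]
white (673, ((238.5, 208.5), (25.0, 33.0), 90.0), [222, 255, 196, 221])
orange [(138, 274.01, 235.17, 268, 13), (40, 207.3, 232.28, 204, 8)]
200 7 6 7 7 7 7 8 8 9 10 10 10 9 8 8 8 9 10 10 11 11 10 11 11 11 11 12 14 19 21 21 21 21 21 22 22 22 22 22 22 22 22 22 22 22 21 21 21 20 20 20 20 20 20 20 20 20 20 18 15 13 12 11 10 10 9 8 8 7 8 8 8 8 9 9 10 10 10 10
203 6 6 6 6 6 6 6 7 8 9 9 7 5 5 5 6 5 4 8 11 13 15 18 14 8 5 10 18 23 24 24 24 24 24 24 24 24 24 24 24 24 24 24 24 24 24 24 24 24 24 24 24 24 24 24 24 24 24 24 20 11 7 6 6 5 5 5 5 5 6 6 7 8 8 9 9 9 10 10
206 6 7 6 6 6 6 6 7 7 7 7 5 5 6 6 5 4 4 7 11 13 16 18 14 7 4 10 20 24 24 24 24 24 24 24 24 24 24 24 24 24 24 24 24 24 24 24 24 24 24 24 24 24 24 24 24 24 24 24 19 9 4 4 5 6 5 6 5 4 3 5 7 8 9 9 10 11 11 12
209 6 6 6 6 6 6 7 7 7 7 6 5 5 6 6 5 4 6 10 11 13 16 15 10 5 3 12 21 24 24 24 24 24 24 24 24 24 24 24 24 24 24 24 24 24 24 24 24 24 24 24 24 24 24 24 24 24 24 23 17 8 4 4
[... 445 characters left out ...]
6 6 6 6 5 5 5 5 5 6 6 5 4 2 2 3 7 9 9 10 9 8 11 19 23 24 24 24 24 24 24 24 24 24 24 24 24 24 24 24 24 24 23 22 22 21 19 16 14 12 10 8 5 4 4 4 4 4 3 5 9 9 7 6 4 4 4 4 4 6 8 9 10 10 9 9
221 6 6 6 6 7 6 5 5 5 5 4 4 6 6 5 3 1 2 5 8 9 10 10 10 9 9 11 12 12 12 12 13 15 16 16 15 14 13 11 10 8 7 5 4 3 3 3 3 3 3 3 4 3 4 5 5 5 5 5 5 5 3 5 8 8 6 3 3 4 4 5 5 5 8 10 11 11 12 11
224 7 6 6 7 7 6 5 6 6 5 5 6 6 6 5 3 1 2 4 6 6 6 4 3 3 4 3 3 3 3 3 2 4 3 3 3 3 3 2 3 2 2 3 2 3 3 3 3 3 2 2 2 3 3 4 5 5 6 6 6 5 4 3 5 8 7 5 3 3 3 4 4 4 6 9 11 12 12 12
227 7 7 7 7 6 5 5 6 5 4 5 6 6 5 4 3 2 3 4 4 4 5 4 5 4 4 3 3 3 3 3 3 3 2 3 3 3 2 3 3 3 3 2 2 2 2 2 3 2 2 2 2 3 2 2 2 3 4 5 6 6 5 4 6 11 11 6 4 3 3 3 4 4 4 8 9 12 12 12
```

servo_tool --pt "0 -0.11 0 0 0 0 -0.65" --pt "-0.016 -0.105 0 0 0 0 -0.5" --pt "-0.016 -0.105 0 0 0 0 -0.35" --pt "-0.016 -0.105 0 0 0 0 -0.2" --pt "-0.016 -0.105 0 0 0 0 -0.05"

```text
time: 15.07
ee_pos: [0.4552, 0.0368, 0.0068]
ee_rot: [-0.001, 0.128, 0.992, -0.0]
wrist_force: [-1.5, 5.7, 5.9]
finger_gap: 0.0454
gripper_force: 4.2
```

servo_tool --pt "0 -0.06 0 0 0 0 0.2" --pt "0 0 0 0 0 0 0.2" --pt "0 0 0 0 0 0 0.2" --pt "0 0 0 0 0 0 0.2" --pt "0 0 0 0 0 0 0.2"

```text
time: 15.48
ee_pos: [0.455, 0.0358, 0.0074]
ee_rot: [-0.001, 0.126, 0.992, 0.0]
wrist_force: [-4.2, 1.3, 12.7]
finger_gap: 0.0413
gripper_force: 39.0
```

```bash
python3 -c "
from h import *
quick('12')"
```

```text
[0.455  0.0358 0.0074] [-0.001  0.126  0.992  0.   ] 0.0415 [-1.9  1.6 12.3]
bar [np.int64(22), np.float64(-9.8198), np.float64(0.4918), array([ 0.4792, -0.1045])]
white (708, ((239.6305694580078, 208.04208374023438), (32.66082763671875, 26.075448989868164), 3.814075469970703), [223, 256, 195, 221])
orange [(55, 210.25, 233.25, 207, 8), (46, 278.98, 234.72, 277, 5)]
200 7 7 7 7 7 7 8 8 9 9 10 11 11 10 10 9 9 9 9 9 10 10 11 11 11 11 11 13 16 20 22 22 22 22 22 22 22 22 22 22 22 22 22 22 22 21 21 21 21 21 20 20 20 20 19 19 19 18 17 16 14 12 11 10 10 9 9 7 8 8 8 8 9 9 9 10 10 10 10
203 6 7 6 6 6 6 7 7 8 9 9 10 10 8 6 5 5 5 5 4 5 9 11 14 16 13 8 11 20 24 24 24 24 24 24 24 24 24 24 24 24 24 24 24 24 24 24 24 24 24 24 24 24 24 24 25 25 24 24 24 19 10 6 5 5 5 5 5 5 5 6 7 7 8 8 9 9 9 10
206 6 6 7 6 6 6 7 6 7 7 8 9 9 8 6 5 6 6 6 4 6 10 13 17 21 17 9 12 22 24 24 24 24 24 24 24 24 24 24 24 24 24 24 24 24 24 24 24 24 24 24 24 24 24 24 25 24 24 24 23 17 9 4 4 5 6 6 6 5 3 3 6 8 8 9 10 11 11 12
209 6 6 6 7 6 6 7 7 7 6 7 7 7 6 5 5 6 6 5 3 3 4 7 13 20 17 10 13 22 24 24 24 24 24 24 24 24 24 24 24 24 24
[... 516 characters left out ...]
6 7 6 7 5 5 5 5 5 6 6 6 3 2 3 5 8 9 9 9 13 22 24 24 24 24 24 24 24 24 24 24 24 24 24 24 25 25 24 25 24 24 24 24 24 24 24 23 22 22 21 20 17 11 5 4 4 4 3 4 4 3 4 4 4 4 5 7 8 8 9 10 9
221 6 6 6 6 7 6 6 6 6 5 5 6 4 5 5 6 6 5 3 2 4 7 9 11 11 11 12 13 14 13 13 13 14 13 12 12 11 10 7 7 10 14 15 14 13 12 11 9 8 7 6 5 3 3 2 3 3 3 3 3 3 3 4 4 5 5 5 5 5 5 5 4 5 9 8 6 6 8 10
224 7 7 7 7 7 7 7 7 6 5 6 5 5 5 6 6 6 5 2 2 3 6 9 10 11 11 12 12 11 9 6 4 4 3 4 4 3 3 3 3 3 3 3 3 3 3 2 3 2 3 3 3 3 3 2 2 3 3 2 3 2 2 3 3 4 5 5 5 6 6 5 4 6 10 9 6 4 4 5
227 7 7 7 7 7 7 7 6 6 5 6 4 4 4 6 6 6 4 2 2 3 6 7 9 10 10 11 11 8 6 5 5 5 5 5 4 4 3 3 3 3 2 3 3 3 3 2 2 2 2 2 3 2 3 3 3 2 2 3 2 3 3 2 2 2 2 3 4 6 6 6 5 5 7 9 7 5 4 3
```

Pin length is unchanged and the pad strip is now flush with the pack, so the pad is only just touching (0-2 mm). One more full cycle should give about 6.5 mm.

servo_tool --pt "0.0 0.1 0 0 0 0 -0.1" --pt "0.016 0.105 0 0 0 0 -0.25" --pt "0.016 0.105 0 0 0 0 -0.4" --pt "0.016 0.105 0 0 0 0 -0.55" --pt "0.016 0.105 0 0 0 0 -0.7"

```text
time: 15.95
ee_pos: [0.4578, 0.0512, 0.0061]
ee_rot: [-0.0, 0.128, 0.992, -0.0]
wrist_force: [-1.7, -2.5, -0.5]
finger_gap: 0.0728
gripper_force: 1.1
```

servo_tool --pt "0 0.07 0 0 0 0 -0.8" --pt "0 0 0 0 0 0 -0.8" --pt "0 0 0 0 0 0 -0.8" --pt "0 0 0 0 0 0 -0.8" --pt "0 0 0 0 0 0 -0.8"

```text
time: 16.37
ee_pos: [0.4578, 0.0532, 0.0063]
ee_rot: [-0.0, 0.128, 0.992, -0.0]
wrist_force: [0.1, 0.2, -0.0]
finger_gap: 0.077
gripper_force: 0.0
```

```bash
python3 -c "
from h import *
quick('13')" | cut -c1-300
```

```text
[0.4578 0.0531 0.0063] [-0.     0.128  0.992 -0.   ] 0.0766 [0.  0.  0.2]
bar [np.int64(22), np.float64(-9.2134), np.float64(0.4878), array([ 0.4769, -0.1026])]
white (647, ((239.0, 208.5), (25.0, 34.0), 90.0), [222, 256, 196, 221])
orange [(27, 209.37, 231.85, 207, 7), (144, 274.18, 236.15, 268, 13)]
200 7 7 6 7 7 7 8 9 9 10 10 10 11 11 10 10 10 10 10 10 10 11 11 11 11 11 11 12 15 18 19 19 19 18 18 18 18 18 17 17 17 17 18 18 17 16 15 15 16 17 17 16 16 16 16 15 15 14 14 13 13 12 11 10 10 9 9 8 7 8 8 8 9 9 9 10 10 10 10
203 6 6 6 6 6 6 7 7 8 8 9 10 10 8 5 4 5 6 5 4 5 8 10 12 15 13 9 12 21 24 24 24 24 24 24 24 24 24 24 24 24 24 24 24 24 24 24 24 24 24 24 24 24 24 24 24 24 24 24 24 19 12 8 7 7 6 6 6 5 6 6 7 7 8 9 9 9 10 10
206 5 6 6 6 6 7 6 7 7 7 8 9 9 7 5 5 5 6 5 4 7 14 17 19 22 18 10 13 22 24 24 24 24 24 24 24 24 24 24 24 24 24 24 24 25 24 24 24 24 25 24 25 25 25 25 25 25 25 24 23 17 8 4 5 5 6 6 6 4 3 4 6 7 9 9 10 11 11 12
209 6 6 6 7 7 6 6 7 7 7 7 7 6 5 4 5 5 6 5 4 6 6 7 12 18 16 10 14 22 24 24 23 23 24 24 24 23 23 23 23 24 24 24 24 23 23 24 24 24 24 24 24 24 24 24 24 23 23 23 20 14 
[... 442 characters left out ...]
 6 6 7 7 6 6 6 6 6 6 5 5 4 5 5 6 6 5 3 2 4 7 8 8 8 8 14 22 24 24 24 24 24 24 24 24 24 24 24 24 24 24 24 24 23 23 22 22 21 19 16 13 12 11 8 5 4 4 4 4 4 3 5 9 9 7 6 5 4 4 5 4 5 7 9 10 10 9 9
221 6 6 6 6 7 7 7 6 5 5 5 5 5 4 6 6 6 4 3 2 4 7 8 9 9 8 9 12 13 12 12 16 18 20 20 17 15 13 11 9 8 6 6 5 4 3 3 3 3 3 3 4 4 4 5 5 5 5 5 5 5 4 4 9 8 6 3 2 3 4 5 5 4 5 8 10 11 11 12
224 7 7 7 7 7 7 7 6 5 5 6 5 4 5 6 6 6 4 2 2 3 3 4 4 4 4 3 3 3 3 3 3 4 3 2 3 3 3 3 3 2 3 2 3 3 3 3 3 3 2 2 2 3 3 4 5 5 5 6 5 5 4 3 5 7 7 5 3 3 3 4 5 4 5 8 10 11 12 12
227 7 6 7 7 7 7 7 6 5 6 5 4 5 5 6 7 5 3 3 4 4 5 5 4 4 4 4 3 2 2 2 3 2 3 3 3 3 3 3 2 2 3 3 3 3 2 2 3 3 2 2 3 2 2 3 2 3 4 5 6 6 5 4 6 11 10 6 4 3 2 3 4 4 5 8 10 12 13 12
```

servo_tool --pt "0 -0.11 0 0 0 0 -0.65" --pt "-0.016 -0.105 0 0 0 0 -0.5" --pt "-0.016 -0.105 0 0 0 0 -0.35" --pt "-0.016 -0.105 0 0 0 0 -0.2" --pt "-0.016 -0.105 0 0 0 0 -0.05"

```text
time: 16.83
ee_pos: [0.4552, 0.0373, 0.0071]
ee_rot: [-0.001, 0.127, 0.992, 0.0]
wrist_force: [-1.8, 7.6, 9.2]
finger_gap: 0.0453
gripper_force: 7.0
```

servo_tool --pt "0 -0.06 0 0 0 0 0.2" --pt "0 0 0 0 0 0 0.2" --pt "0 0 0 0 0 0 0.2" --pt "0 0 0 0 0 0 0.2" --pt "0 0 0 0 0 0 0.2"

```text
time: 17.25
ee_pos: [0.4549, 0.0362, 0.0076]
ee_rot: [-0.001, 0.126, 0.992, 0.0]
wrist_force: [-3.1, 1.2, 14.8]
finger_gap: 0.0413
gripper_force: 39.0
```

```bash
python3 -c "
from h import *
quick('14')" | cut -c1-300
```

```text
[0.4549 0.0362 0.0075] [-0.001  0.126  0.992  0.   ] 0.0411 [-4.   2.1 14.2]
bar [np.int64(22), np.float64(-9.7796), np.float64(0.4883), array([ 0.4758, -0.1095])]
white (691, ((240.0, 210.0), (34.0, 22.0), 0.0), [223, 257, 199, 221])
orange [(49, 212.08, 233.18, 209, 8), (48, 279.06, 235.65, 277, 5)]
200 7 6 7 6 7 7 8 9 9 10 10 11 11 11 11 11 11 10 9 9 9 9 10 11 11 11 11 12 14 19 21 21 20 20 20 20 20 20 19 19 19 19 19 19 18 17 16 17 17 18 17 16 16 15 16 16 15 15 15 14 14 12 11 10 10 9 9 8 7 8 8 8 9 9 10 10 10 10 9
203 6 7 6 6 6 6 7 7 8 8 10 10 11 11 13 12 10 6 5 5 5 5 4 5 10 13 12 9 15 22 24 24 24 24 24 24 24 24 24 24 24 24 24 24 24 24 24 24 24 24 25 24 24 25 24 25 24 25 24 24 21 14 9 7 6 6 6 5 6 6 7 7 8 8 8 9 9 10 11
206 6 6 6 6 6 6 6 7 7 7 8 9 10 11 13 13 10 6 5 6 6 5 4 9 16 17 12 10 18 23 24 24 24 24 24 24 24 24 24 24 24 24 24 24 24 25 24 24 24 25 25 25 25 25 25 25 24 25 24 24 20 11 5 4 5 5 6 6 5 4 3 6 7 8 9 10 11 11 11
209 6 6 7 6 6 6 6 7 7 7 7 8 8 9 8 7 5 5 5 6 5 4 6 12 18 15 9 12 21 24 24 24 24 24 24 24 24 24 24 24 24 23 23 23 23 23 24 24 24 24 24 24 24 24 24 24 24 23 23 23 17
[... 452 characters left out ...]
7 6 6 7 7 7 7 7 5 4 5 4 4 5 6 6 5 2 2 3 6 7 12 19 24 24 24 24 24 24 24 24 24 24 24 24 24 24 24 24 24 24 24 24 24 24 24 24 24 23 22 22 21 21 18 13 8 5 4 4 4 3 4 4 4 4 4 4 5 7 8 9 9 9 9
221 6 6 6 6 6 7 6 7 7 7 7 6 5 5 5 5 5 6 6 6 4 2 2 5 8 10 12 15 17 17 17 18 17 15 14 13 12 10 9 8 13 16 16 15 14 12 11 10 8 7 5 4 4 4 3 3 3 3 3 3 3 4 4 4 5 5 5 5 6 5 5 4 5 8 7 5 6 9 10
224 7 6 7 7 7 7 7 7 7 6 6 5 5 5 5 4 5 6 6 6 3 2 3 6 9 11 12 12 11 9 6 4 3 4 4 4 3 2 3 3 3 3 2 3 3 3 2 3 3 2 3 3 3 3 3 2 3 2 2 3 2 2 2 3 4 5 5 6 6 5 5 4 6 11 10 6 3 4 7
227 7 7 7 7 7 7 7 7 7 6 5 5 6 5 4 4 6 6 6 5 3 2 4 6 9 10 11 10 8 6 5 5 5 5 5 4 3 3 3 3 2 3 3 3 3 3 3 2 3 3 2 3 3 2 3 3 3 2 3 2 3 3 2 3 2 3 3 4 5 6 6 5 5 9 9 7 5 4 3
```

Pins now show about 1.7-2.5 px (4.5-6.5 mm) less than before, with the trigger home at 41 mm, so the pad is about half-way in. Now a firmer grip and the lift.

servo_tool --pt "0 0 0 0 0 0 0.2" --pt "0 0 0.03 0 0 0 0.2" --pt "0 0 0.03 0 0 0 0.2" --pt "0 0 0.05 0 0 0 0.2" --pt "0 0 0.05 0 0 0 0.2" --squeeze 100

```text
time: 17.72
ee_pos: [0.4552, 0.0351, 0.0106]
ee_rot: [-0.001, 0.129, 0.992, -0.0]
wrist_force: [0.0, -0.1, -4.9]
finger_gap: 0.0379
gripper_force: 98.3
```

servo_tool --pt "0 0 0.1 0 0 0 0.2" --pt "0 0 0.1 0 0 0 0.2" --pt "0 0 0.15 0 0 0 0.2" --pt "0 0 0.15 0 0 0 0.2" --pt "0 0 0.15 0 0 0 0.2"

```text
time: 18.13
ee_pos: [0.4558, 0.0354, 0.031]
ee_rot: [-0.0, 0.128, 0.992, -0.0]
wrist_force: [0.5, -0.6, -4.0]
finger_gap: 0.038
gripper_force: 98.4
```

servo_tool --pt "0 0 0.2 0 0 0 0.2" --pt "0 0 0.2 0 0 0 0.2" --pt "0 0 0.2 0 0 0 0.2" --pt "0 0 0.2 0 0 0 0.2" --pt "0 0 0.2 0 0 0 0.2"

```text
time: 18.55
ee_pos: [0.4558, 0.0355, 0.0613]
ee_rot: [0.0, 0.128, 0.992, -0.0]
wrist_force: [-0.2, 0.3, -5.4]
finger_gap: 0.0378
gripper_force: 98.4
```

servo_tool --pt "0 0 0.2 0 0 0 0.2" --pt "0 0 0.2 0 0 0 0.2" --pt "0 0 0.2 0 0 0 0.2" --pt "0 0 0.2 0 0 0 0.2" --pt "0 0 0.2 0 0 0 0.2"

```text
time: 18.97
ee_pos: [0.4558, 0.0355, 0.0912]
ee_rot: [-0.0, 0.128, 0.992, -0.0]
wrist_force: [0.6, -0.4, -5.0]
finger_gap: 0.0379
gripper_force: 98.4
```

servo_tool --pt "0 0 0.2 0 0 0 0.2" --pt "0 0 0.2 0 0 0 0.2" --pt "0 0 0.2 0 0 0 0.2" --pt "0 0 0.1 0 0 0 0.2" --pt "0 0 0 0 0 0 0.2"

```text
time: 19.38
ee_pos: [0.4564, 0.0355, 0.1123]
ee_rot: [0.001, 0.128, 0.992, 0.0]
wrist_force: [0.3, 0.6, -5.0]
finger_gap: 0.0376
gripper_force: 98.3
```

```bash
python3 -c "
from h import *
quick('15')
im=snap('scene','s15.png'); print(orange(im,(200,80,330,240))); print(white(im,(225,100,330,210)),white(cv2.imread('pics/s7.png')[:,:,::-1],(250,150,300,210)))" | cut -c1-300
```

```text
[0.4561 0.0355 0.1119] [0.    0.128 0.992 0.   ] 0.0383 [-1.3  0.2 -4.8]
bar [np.int64(4), np.float64(-9.4088), np.float64(0.5041), array([ 0.4911, -0.1144])]
white (693, ((232.5, 199.0), (20.0, 37.0), 90.0), [214, 251, 189, 209])
orange [(71, 202.69, 224.96, 199, 9), (62, 274.69, 228.24, 272, 6)]
200 7 6 7 7 7 7 6 5 5 5 6 5 4 5 11 16 16 11 9 16 23 24 24 24 24 24 24 24 24 24 24 24 24 24 24 24 24 24 24 24 24 24 24 24 24 24 24 24 24 24 24 24 24 24 21 13 6 4 4 5 5 5 5 5 3 3 4 6 7 7 7 8 7 8 9 9 9 9 9
203 6 6 9 12 10 6 4 4 5 6 6 5 4 5 13 21 17 9 11 20 24 24 24 24 24 24 24 24 24 24 24 25 24 24 24 24 25 25 24 25 24 25 24 25 25 25 24 25 25 24 25 24 25 24 20 10 5 4 4 4 5 4 4 4 3 4 5 6 6 6 6 6 7 7 7 7 8 8 9
206 6 6 6 6 5 4 4 4 6 6 6 5 2 5 9 11 9 6 13 22 24 24 24 24 24 24 24 24 24 24 24 24 24 24 24 24 25 24 24 24 24 24 24 23 22 22 21 20 18 15 13 12 11 9 6 4 4 5 4 4 4 4 4 4 5 9 9 7 6 6 7 7 7 7 8 9 9 10 10
209 6 6 5 5 5 5 4 5 6 6 5 4 2 2 4 7 8 10 16 20 21 20 18 16 14 13 12 11 14 18 20 21 20 17 15 13 12 11 9 7 6 5 5 5 5 5 5 4 5 5 5 5 5 5 4 5 4 5 4 4 5 4 4 4 5 8 9 7 5 4 4 5 6 7 7 8 9 9 9
212 5 5 4 
[... 760 characters left out ...]
4 3 4 5 6 6 7 7 7 6 4 5 8 11 9 6 4 3 3 3 2 2 2 1
227 6 6 5 3 0 0 2 2 2 3 3 4 9 15 16 11 7 5 6 6 6 6 6 5 4 4 4 3 4 4 4 4 4 4 4 4 4 3 4 3 4 4 4 4 4 4 4 4 4 4 4 3 4 3 4 3 3 3 3 4 4 7 8 8 8 6 5 6 10 10 8 5 3 3 2 3 2 2 3
[(np.int32(71), np.float64(273.48), np.float64(81.63), np.int64(265), np.int64(80), np.int64(18), np.int64(5)), (np.int32(98), np.float64(271.29), np.float64(179.24), np.int64(264), np.int64(171), np.int64(15), np.int64(16)), (np.int32(80), np.float64(245.15), np.float64(189.3), np.int64(239), np.in
(650, ((316.5, 125.5), (35.0, 25.0), 90.0), [304, 329, 108, 143]) (297, ((269.0000305175781, 178.50001525878906), (23.33452033996582, 17.677669525146484), 45.0), [262, 282, 167, 190])
```

servo_tool --pt "0 0 0 0 0 0 0.2" --pt "0 0 0 0 0 0 0.2" --pt "0 0 0 0 0 0 0.2" --pt "0 0 0 0 0 0 0.2" --pt "0 0 0 0 0 0 0.2"

```text
time: 19.9
ee_pos: [0.4558, 0.0355, 0.1114]
ee_rot: [-0.0, 0.128, 0.992, -0.0]
wrist_force: [0.8, 0.6, -5.1]
finger_gap: 0.0381
gripper_force: 98.4
```

```bash
python3 -c "
from h import *
im=snap('top','t16.png'); w=white(im,(195,175,275,235)); print(w,orange(im,(185,180,345,295))[0][:3])
# expected pack top outline if lifted 0.10-0.105 with the clamp
for z in (.09,.1,.11): print(z,proj('top',box((.575,.107,-.165),-.028,.028,-.0425,.0425,z,z+.028))[4:].round(1).tolist())
print(r.job_done())"
```

```text
(684, ((233.0, 199.0), (20.0, 36.0), 90.0), [215, 251, 189, 209]) (np.int32(67), np.float64(202.87), np.float64(225.37))
0.09 [[247.7, 216.6], [249.0, 194.0], [214.1, 193.5], [212.4, 216.0]]
0.1 [[247.0, 215.8], [248.3, 193.0], [213.1, 192.5], [211.4, 215.2]]
0.11 [[246.3, 215.0], [247.6, 192.0], [212.1, 191.4], [210.3, 214.4]]
the job is handed in; nothing more can be done
None
```

I handed the job in at about 20 s with the arm holding the clamp about 10 cm above the desk, trigger squeezed home and the white pack still in the jaws; by the camera measurements the pad is about half-way in (roughly 5–7 mm, on the fifth squeeze), but no verdict came back.

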